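Put the last two eggs away and latch the egg cupboard

ROBOT

A 6-joint arm with a two-finger parallel gripper is mounted at the origin on a cart in front of the work surface, level with it; the furniture and walls round the work are solid. World frame = base frame: x ahead of the robot, y to its left, z up, the work surface at z = 0. Lengths are in mm, angles in rad, forces in N, time in s.
With the tool pointing down it reaches from about 350 to 950 mm from the base axis. Payload 17.4 kg.
Tool frame: the origin (TCP) lies between the finger pads; the fingertips stand 19 mm ahead of it and the grasp point (between the pads) is the TCP; z points along the fingers, y is the line along which they close (so a half turn about z gives the same grasp; the last joint's range is limited). The gripper opens to 93 mm and grips with 3 to 60 N. Pads are 15 mm wide; open, the fingers measure 128 mm over their backs; the gripper's body (75 mm by 188 mm) begins 65 mm behind the grasp point.
Start: joints at [1.15, 0.116, 1.442, -0, 1.584, -0.038], TCP at [252.134, 626.148, 237.646] pointing down, gripper open.
Joint ranges: [-2.83, 2.83], [-0.83, 2.19], [0.07, 2.5], [-1.14, 4.28], [0.01, 3], [-2.97, 2.97]. Speed limits (rad/s): [1.89, 1.89, 2.22, 3.14, 3.14, 3.14].

INTERFACE

Orientations are given as a unit quaternion [x, y, z, w].
In Python, from workcell import manip gives the robot as it stands.
- The arm moves only by the shell command python3 -m handwheel 'ROWS' [FORCE]. ROWS is JSON, a list that holds one entry, the list of rows, each a list of 7 numbers: the opening, from -1 (shut) to 1 (fully open), then the shift along the world's x, y, z in cm, then the turn, a rotation vector about the world's x, y, z in rad. A call has 1 to 20 rows; each row shifts and turns the commanded pose from where the row before left it; what a row does not reach is not made up. A row lasts 1/12 s, in which the tool goes at most 41.7 mm and 7.16 degrees, less where a joint would pass 70% of its speed; a pose out of reach is approached as far as the arm can. A call with a gripper value outside its range is refused whole. The fingers move at their own pace and stop on an object; FORCE is the grip in N (left out, the last holds). Time passes only in rows, so rows that do not move let the fingers close. It gives the time, the measured TCP pose, the force, the opening and the grip force at its end, in the units of the state.
- manip.observe(): the state, without advancing time (a new reading comes with each control period).
- manip.capture(name): name is "side" or "top"; returns a dict with "img" (384x512x3 uint8, red, green, blue), "z_map" (384x512 float32, mm along the optical axis (not along the pixel's ray), 0 where there is no reading), "fx", "fy", "cx", "cy" (pixels), "camera_from_world" (4x4, takes a point from world to camera coordinates). Camera axes: x right, y down, z forward; pixel columns grow to the right and rows downward; lengths in mm; the calibration is good to about 2 mm. A picture is of the moment at which its call begins.
- manip.close_job(): hands the job in; it is judged then, once.
The state is a dict: "clock": time; "qpos": joint angles; "joint_vel": joint speeds; "joint_torque": joint torques, N m; "tool_pos": TCP position; "tool_rot": TCP orientation; "force": force on the tool from outside, world axes, zero at the start; "ft_torque": the same for the moment, N m; "gripper_width": opening from 0.0 (shut) to 1.0 (fully open); "gripper_force": force on a finger pad.
Only numpy, scipy, OpenCV 4.12 (cv2) and the standard library are available. Lean on these libraries where they do the work, as an engineer would, in place of code of your own. Each camera call takes 0.05 s, during which the arm holds its last target. There are 200 camera calls.

TASK

Put the last two eggs from the pulp carton away in the egg cupboard: pull its upper rack all the way out and stand each egg gently, pointed end down, in one of the two empty front cups. Then slide the loaded rack fully home and push the glazed door shut until it clicks onto its ball catch, so that it stays shut by itself. Do not let an egg fall, and leave the jigger and mug where they stand.

Things in the scene. Friction and masses are not known exactly. Their poses are not given: they have to be found in the camera images.
- egg_cupboard: Countertop egg cupboard of pale oak, fixed; 170 wide (y), 175 deep (x), 186 high. Origin: on the worktop, middle of the front plane; local +x points into it, +y to the left seen from the front. Four eggs stand on a fixed lower shelf; above it a rack slides out of the open front. Glazed door hinged front left; brass spring-ball catch in the upper right front corner.
- rack (a joint): How far the upper rack is slid out along the cupboard's local -x, m: 0 home, 0.100 at its stop. About 2 N moves it; it stays where it is left. Oak plate 130 wide, its top 122 above the worktop, with four round cups (30 mm holes, stepped in to 18 mm at 7 below the top to steady the pointed end); two eggs are fixed in the rear cups, 80 behind the front ones.
- rack_tab (a point): Top middle of the rack's upright oak pull tab at the front edge of the rack: 24 wide (local y), 10 thick (local x), its top 30 above the rack plate. With the rack home the tab stands 6 out of the front plane and the door still closes over it.
- cup_left (a point): Left front cup of the rack: the point where an egg's origin lies when the egg stands in this cup (23 above the rack plate, 41 behind the middle of the tab, 32 to the left of it). Empty at the start.
- cup_right (a point): Right front cup of the rack: as cup_left, but 32 to the right of the tab.
- egg_brown: Loose brown egg, 60 g, 44 across, 57 tall, standing pointed end down in the carton. Origin on its axis at its widest point, 33 above the pointed end, 24 below the blunt top; z up along the axis while it stands.
- egg_cream: Loose cream egg, same size, standing in the other end column of the carton.
- carton: Open grey pulp egg carton, loose, 200 g: egg half 106 (local x) by 152 (local y), rim 34 above the worktop, six cups at x = -24, 24 and y = -48, 0, 48, the two eggs in the end cups of the x = -24 row; two posts at (0, -24) and (0, 24), 52 high. Its lid lies folded back on the +x side (30 high, to x = 167). Origin on the worktop, middle of the egg half.
- door (a joint): Angle of the glazed oak door, rad: 0 shut and seated on the catch, 1.57 square to the front, at most 2.2. It turns on a vertical hinge at the front left and stays where it is left. 171 from hinge to free edge, 17 thick, top 182 above the worktop. The catch meets at 0.07 rad, its crest is at 0.03: 4 to 8 N near the free edge push it through and it snaps shut; short of that it stays ajar.
- door_hinge (a point): On the door's hinge axis, level with the door's top. At the cupboard's local x = -10, y = +85.5.
- door_edge (a point): Top of the door's free edge on its outer face, 171 from the hinge axis along the door and 9 outward of it. A brass knob of 20 diameter stands 25 out of the outer face near this edge, 96 above the worktop (10 mm from the edge).
- jigger: Brass double jigger, 44 across, 97 tall, standing behind the carton. Bystander. Origin at its underside.
- table_mug: White mug, 83 across, 94 tall, standing to the left of the cupboard. Bystander.
Things that resemble listed ones, but are neither listed nor needed, are in the scene too. Leave any purple look-alike of the egg_brown alone. What is shaped like the egg_cream but purple is not meant.

How it is judged (in metres and radians):
On the way, in this order (a step that is already met when the one before it is completed fails the run):
1. the upper rack is pulled all the way out (at least 92 of 100 mm) (value of joint rack above 0.092 m), for 0.2 s.
2. one egg stands in a front cup and is let go (((distance between egg_brown and cup_left below 0.007 m and angle between egg_brown's own z axis and vertical below 0.3 rad and contact force between the fingers and egg_brown below 0.1 N) or (distance between egg_brown and cup_right below 0.007 m and angle between egg_brown's own z axis and vertical below 0.3 rad and contact force between the fingers and egg_brown below 0.1 N) or (distance between egg_cream and cup_left below 0.007 m and angle between egg_cream's own z axis and vertical below 0.3 rad and contact force between the fingers and egg_cream below 0.1 N) or (distance between egg_cream and cup_right below 0.007 m and angle between egg_cream's own z axis and vertical below 0.3 rad and contact force between the fingers and egg_cream below 0.1 N))), for 0.2 s.
3. both eggs stand in the two front cups and are let go ((((distance between egg_brown and cup_left below 0.007 m and angle between egg_brown's own z axis and vertical below 0.3 rad and contact force between the fingers and egg_brown below 0.1 N) and (distance between egg_cream and cup_right below 0.007 m and angle between egg_cream's own z axis and vertical below 0.3 rad and contact force between the fingers and egg_cream below 0.1 N)) or ((distance between egg_brown and cup_right below 0.007 m and angle between egg_brown's own z axis and vertical below 0.3 rad and contact force between the fingers and egg_brown below 0.1 N) and (distance between egg_cream and cup_left below 0.007 m and angle between egg_cream's own z axis and vertical below 0.3 rad and contact force between the fingers and egg_cream below 0.1 N)))), for 0.2 s.
4. the loaded rack is slid fully home (within 5 mm), the eggs still standing, before the door is shut (value of joint rack below 0.005 m and (((distance between egg_brown and cup_left below 0.007 m and angle between egg_brown's own z axis and vertical below 0.3 rad and contact force between the fingers and egg_brown below 0.1 N) and (distance between egg_cream and cup_right below 0.007 m and angle between egg_cream's own z axis and vertical below 0.3 rad and contact force between the fingers and egg_cream below 0.1 N)) or ((distance between egg_brown and cup_right below 0.007 m and angle between egg_brown's own z axis and vertical below 0.3 rad and contact force between the fingers and egg_brown below 0.1 N) and (distance between egg_cream and cup_left below 0.007 m and angle between egg_cream's own z axis and vertical below 0.3 rad and contact force between the fingers and egg_cream below 0.1 N)))), for 0.2 s.
At the end, for the whole second after the job is handed in: Each front cup holds one egg, standing upright (within 7 mm of its seat, tilted less than 0.3 rad) and at rest; the rack is home (within 5 mm); the door is shut past the crest of its catch (less than 0.015 rad) and still (all of step 4 and value of joint door below 0.015 rad and velocity of joint door between -0.05 and 0.05 rad/s and linear speed of each of egg_brown, egg_cream below 0.02 m/s); the robot touches nothing.
It fails at once if an egg falls onto the worktop (height (world z) of any of egg_brown, egg_cream below 0.03 m).
It fails at once if an egg is dropped or pressed hard onto the cupboard or its rack (over 40 N) (contact force between any of egg_brown, egg_cream and egg_cupboard above 40 N).
It fails at once if the jigger or mug is moved by more than 30 mm (distance of any of jigger, table_mug from where it was at the start of the episode above 0.03 m).
It also fails if it takes over 72 s, if anything falls off the work surface, if the arm or the gripper's body presses on something with over 40 N, if the wrist force passes 120 N, or if a joint passes its speed limit or range.

## Working session

There is one attempt and no reset: what is moved stays moved. The work goes in short steps, Python scripts to look and compute and a shell command to move; the robot and the scene stay as the last step left them, time stands still between calls to the robot, and variables do not carry over. Pictures are saved under pics/ and viewed, at most 10 in all, crops included, and the job is handed in when it is done.

```bash
mkdir -p pics; ls
python3 - <<'E'
from workcell import manip
import cv2,numpy as np
s=manip.observe();print({k:np.round(v,3) for k,v in s.items()})
for n in("top","side"):
    c=manip.capture(n);cv2.imwrite(f"pics/{n}0.png",cv2.cvtColor(c["img"],cv2.COLOR_RGB2BGR));np.savez(f"{n}0.npz",**c)
    print(n,c["fx"],c["cx"],c["cy"],np.round(c["camera_from_world"],3).tolist())
E
```

```text
pics
{'clock': np.float64(0.0), 'qpos': array([ 1.15 ,  0.116,  1.442, -0.   ,  1.584, -0.038]), 'joint_vel': array([-0.001, -0.001,  0.001, -0.002, -0.001, -0.001]), 'joint_torque': array([ 3.0000e-03, -7.2128e+01, -6.2260e+01,  7.8000e-02,  2.4000e-02,
       -0.0000e+00]), 'tool_pos': array([252.069, 625.99 , 236.928]), 'tool_rot': array([ 0.19 ,  0.982, -0.001, -0.   ]), 'force': array([ 0.364, -0.305, -0.401]), 'ft_torque': array([ 0.034, -0.017, -0.002]), 'gripper_force': np.float64(0.0), 'gripper_width': np.float64(0.999)}
top 347.12053719386887 255.9936325620163 189.63707891483838 [[-0.012, -1.0, -0.02, 89.278], [-0.994, 0.015, -0.109, 505.694], [0.109, 0.019, -0.994, 1126.144], [0.0, 0.0, 0.0, 1.0]]
side 367.9880333322488 252.1559553671048 189.7593216142507 [[0.969, -0.247, -0.009, -487.971], [-0.121, -0.441, -0.889, 218.095], [0.215, 0.863, -0.457, 1047.517], [0.0, 0.0, 0.0, 1.0]]
```

View pics/top0.png

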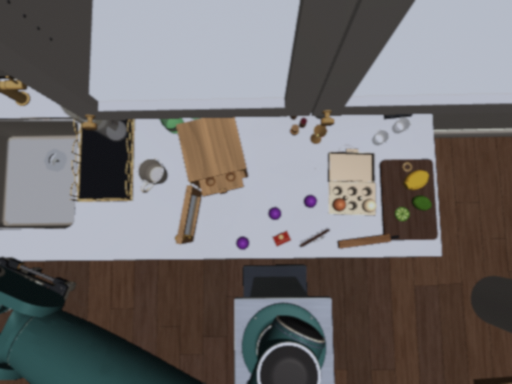

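View pics/side0.png

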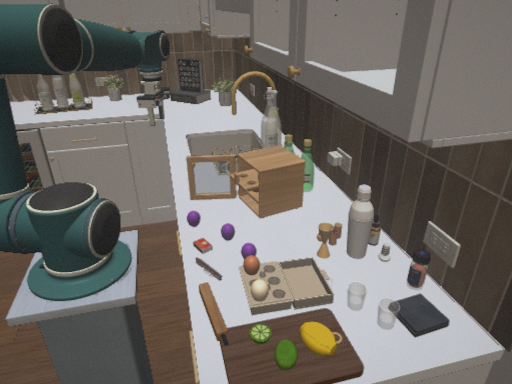

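Top view: cupboard near (213,157) facing the robot and slightly turned, with the door open at (189,215) and the rack front at (222,183). Carton is at (352,190), with the brown egg at (339,205) and the cream egg at (369,206). The purple decoys lie at (275,213), (310,201) and (242,243).

```bash
cat > h.py <<'E'
import numpy as np,cv2
def load(n):return dict(np.load(n))
def cloud(c):
    v,u=np.mgrid[:384,:512];z=c["z_map"].astype(float)
    P=np.stack([(u-c["cx"])/c["fx"]*z,(v-c["cy"])/c["fy"]*z,z],-1)
    T=np.linalg.inv(c["camera_from_world"]);W=P@T[:3,:3].T+T[:3,3];W[z==0]=np.nan;return W
def ray(c,u,v,h):
    T=np.linalg.inv(c["camera_from_world"]);d=T[:3,:3]@[(u-c["cx"])/c["fx"],(v-c["cy"])/c["fy"],1];o=T[:3,3]
    return o+d*(h-o[2])/d[2]
def rect(W,m):
    p=W[m][:,:2].astype(np.float32);r=cv2.minAreaRect(p);return len(p),np.round(r[0],1),np.round(r[1],1),round(r[2],2),np.round(cv2.boxPoints(r)).tolist()
E
python3 - <<'E'
from h import *
t=load("top0.npz");W=cloud(t);s=load("side0.npz");S=cloud(s)
Z=W[...,2];v,u=np.mgrid[:384,:512]
A=(u>170)&(u<250)&(v>112)&(v<250)
print("cupb top",rect(W,A&(Z>180)&(Z<195)&(u>178)&(v<195)))
print("door",rect(W,A&(Z>165)&(Z<195)&(v>185)&(u<203)))
print("rack lvl",rect(W,A&(Z>105)&(Z<165)&(v>165)&(u>195)))
for x in range(172,196,3): print(x,[ (int(a)) if a==a else -1 for a in Z[x,186:250:3]])
C=(u>320)&(u<382)&(v>145)&(v<222)
print("carton",rect(W,C&(Z>24)&(v>183)),rect(W,C&(Z>20)))
hsv=cv2.cvtColor(t["img"],cv2.COLOR_RGB2HSV);
for n,(a,b) in dict(b=(339,205),c=(369,206)).items():
    sub=W[b-9:b+10,a-9:a+10].reshape(-1,3);k=sub[sub[:,2]>45];print(n,len(k),k.mean(0).round(1),k[k[:,2].argmax()].round(1),(k.min(0)).round(),k.max(0).round())
cv2.imwrite("pics/crop1.png",cv2.cvtColor(np.hstack([cv2.resize(t["img"][110:250,165:255],None,fx=4,fy=4),cv2.resize(t["img"][110:250,315:395],None,fx=4,fy=4)]),cv2.COLOR_RGB2BGR))
cv2.imwrite("pics/crop2.png",cv2.cvtColor(cv2.resize(s["img"][140:320,180:360],None,fx=4,fy=3.3),cv2.COLOR_RGB2BGR))
E
```

```text
cupb top (3430, array([597.4, 206.7]), array([220.2, 184.8]), 5.99, [[478.0, 287.0], [498.0, 103.0], [717.0, 126.0], [697.0, 310.0]])
door (422, array([422. , 284.4]), array([ 34.5, 168.1]), 82.56, [[336.0, 278.0], [503.0, 256.0], [508.0, 291.0], [341.0, 312.0]])
rack lvl (713, array([517.3, 186.8]), array([ 59.5, 164.6]), 12.28, [[471.0, 261.0], [506.0, 100.0], [564.0, 113.0], [529.0, 274.0]])
172 [186, 185, 186, 185, 187, 188, 187, 187, 187, -1, 189, 190, 184, 187, 182, 118, 124, 123, 43, 15, 104, 1]
175 [6, 188, 187, 185, 185, 189, 184, 185, 186, 188, 180, 121, 121, 115, 37, 15, 113, 123, 125, 18, 45, 2]
178 [0, 188, 187, 188, 186, 188, 179, 118, 114, 112, 124, 119, 124, 119, 16, 12, 114, 121, 123, -1, 0, 2]
181 [0, 188, 169, 121, 65, 121, 124, 18, 20, 118, 122, 123, 120, 123, 126, 125, 121, 123, 123, 0, 0, 2]
184 [1, 3, 0, 108, 79, 122, 123, 117, 12, 117, 126, 123, 120, 123, 119, 122, 120, 122, 123, 0, 0, 0]
187 [180, 184, 171, 3, 38, 125, 120, 120, 121, 123, 124, 121, 122, 122, 122, 120, 122, 120, 116, 0, 1, 0]
190 [184, 181, 164, 116, 80, 125, 122, 123, 122, 123, 124, 152, 154, 151, 116, -2, 0, -2, -3, 2, 1, 1]
193 [183, 184, 150, 114, 65, 19, 118, 123, 122, 124, 0, 136, 123, -1, 0, 0, 0, 1, 1, 0, 0, -4]
carton (1242, array([ 471.3, -230.1]), array([154.6,  99.5]), 89.01, [[420.0, -306.0], [520.0, -308.0], [522.0, -154.0], [423.0, -152.0]]) (1643, array([ 530. , -245.4]), array([178.3, 220. ]), 86.64, [[415.0, -328.0], [635.0, -341.0], [645.0, -163.0], [425.0, -150.0]])
b 159 [ 453.8 -180.    71.7] [ 458.  -178.8   83.4] [ 433. -210.   45.] [ 480. -160.   83.]
c 161 [ 448.7 -272.4   71.9] [ 447.2 -271.7   84.2] [ 429. -296.   48.] [ 475. -254.   84.]
```

View pics/crop1.png

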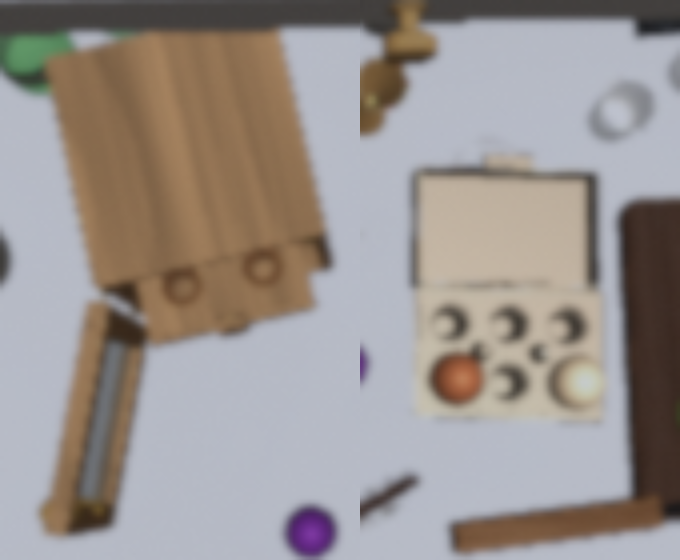

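View pics/crop2.png

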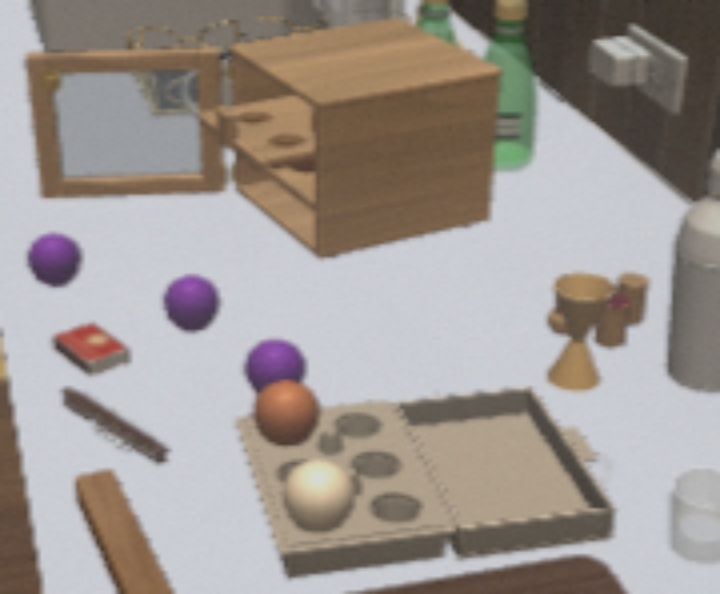

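Crops: the rack is roughly half out, with its two front cups empty and its tab at crop (234,327). The door stands open at about 90°. The carton's two eggs stand in the row nearest the robot.

Run:
```python
from h import *
t=load("top0.npz");s=load("side0.npz")
W=cloud(t);Z=W[...,2];v,u=np.mgrid[:384,:512]
def R(cx,cy,h):return ray(t,165+cx/4-.375,110+cy/4-.375,h)[:2]
FL,FR=R(97,288,186),R(322,238,186);print("front",FL,FR,np.linalg.norm(FL-FR),"side ang",[np.degrees(np.arctan2(*(a-b)[::-1])) for a,b in((R(278,30,186),R(322,238,186)),(R(47,65,186),R(97,288,186)))])
d=FL-FR;print("yaw",np.degrees(np.arctan2(d[1],d[0]))-90)
print("plate front",R(150,345,122),R(315,305,122),"tab",R(234,325,152))
m=(Z>146)&(Z<158)&(u>205)&(u<240)&(v>184)&(v<200);print("tab",m.sum(),W[m].mean(0) if m.any() else 0,rect(W,m)if m.any() else 0)
# cupboard sides at top by right/left crossing
m=(Z>182)&(Z<192)&(v>118)&(v<188)&(u>178)&(u<250)
ang=np.radians(90)
for yaw in range(6,20,1):
    a=np.radians(yaw);ex=np.array([np.cos(a),np.sin(a)]);ey=np.array([-ex[1],ex[0]])
    q=W[m][:,:2];X=q@ex;Y=q@ey;print(yaw,np.round([np.percentile(X,.5),np.percentile(X,99.5),np.percentile(Y,.5),np.percentile(Y,99.5)],0),np.round(np.ptp(np.percentile(Y,[.5,99.5]))))
m=(Z>176)&(Z<188)&(v>186)&(u<205)&(u>170);print("door",rect(W,m))
for c,nm,bs in((t,"top",((339,205),(369,206))),(s,"side",((251,265),(260,289)))):
    hsv=cv2.cvtColor(c["img"],cv2.COLOR_RGB2HSV)
    for a,b in bs:
        w=c["img"][b-14:b+15,a-14:a+15].astype(int)
        k=((w[...,0]-w[...,2])>(60 if (a,b) in((339,205),(251,265)) else 28))&(w[...,0]>(90 if (a,b) in((339,205),(251,265)) else 200))
        n,l,st,ce=cv2.connectedComponentsWithStats(k.astype(np.uint8));i=1+st[1:,4].argmax();x0,y0,ww,hh,ar=st[i]
        uu,vv=a-14+x0+(ww-1)/2,b-14+y0+(hh-1)/2
        print(nm,(uu,vv),st[i],ray(c,uu,vv,60).round(1))
```

```text
front [515.66639059 273.08122358] [549.64985227 110.14203384] 166.4453520557334 side ang [np.float64(11.276896163948603), np.float64(13.013612163116074)]
yaw 11.781026427637329
plate front [479.79845901 245.71864771] [508.73296588 119.15965637] tab [491.01196201 177.88353031]
tab 27 [492.34367871 182.85665553 152.26816861] (27, array([492.2, 182.9]), array([21. ,  9.3]), 89.59, [[487.0, 172.0], [497.0, 172.0], [497.0, 193.0], [488.0, 193.0]])
6 [544. 721.  55. 232.] 177.0
7 [547. 724.  45. 221.] 176.0
8 [551. 726.  35. 209.] 174.0
9 [554. 729.  24. 197.] 173.0
10 [557. 731.  14. 186.] 173.0
11 [560. 734.   3. 175.] 172.0
12 [562. 736.  -8. 164.] 172.0
13 [564. 738. -19. 153.] 172.0
14 [565. 740. -30. 142.] 172.0
15 [565. 741. -42. 132.] 173.0
16 [564. 743. -54. 121.] 175.0
17 [564. 744. -65. 111.] 176.0
18 [564. 745. -77. 101.] 178.0
19 [564. 746. -89.  91.] 180.0
door (354, array([420.7, 290.2]), array([ 18. , 164.5]), 79.41, [[338.0, 296.0], [500.0, 266.0], [503.0, 284.0], [341.0, 314.0]])
top (np.float64(339.5), np.float64(204.0)) [10  8 10 11 96] [ 453.2 -185.3   60. ]Traceback (most recent call last):
  File "<stdin>", line 21, in <module>
ValueError: attempt to get argmax of an empty sequence
```

```bash
python3 -m handwheel '[[[-0.1,1.2,-2.2,0,0,0,-0.0485],[-0.1,1.2,-2.2,0,0,0,-0.0485],[-0.1,1.2,-2.2,0,0,0,-0.0485],[-0.1,1.2,-2.2,0,0,0,-0.0485],[-0.1,1.2,-2.2,0,0,0,-0.0485],[-0.1,1.2,-2.2,0,0,0,-0.0485],[-0.1,1.2,-2.2,0,0,0,-0.0485],[-0.1,1.2,-2.2,0,0,0,-0.0485],[-0.1,1.2,-2.2,0,0,0,-0.0485],[-0.1,1.2,-2.2,0,0,0,-0.0485],[-0.1,1.2,-2.2,0,0,0,-0.0485],[-0.1,1.2,-2.2,0,0,0,-0.0485],[-0.1,1.2,-2.2,0,0,0,-0.0485],[-0.1,1.2,-2.2,0,0,0,-0.0485],[-0.1,1.2,-2.2,0,0,0,-0.0485],[-0.1,1.2,-2.2,0,0,0,-0.0485],[-0.1,1.2,-2.2,0,0,0,-0.0485],[-0.1,1.2,-2.2,0,0,0,-0.0485],[-0.1,1.2,-2.2,0,0,0,-0.0485],[-0.1,1.2,-2.2,0,0,0,-0.0485]]]' 30
python3 - <<'E'
from h import *
from scipy.optimize import least_squares
from workcell import manip
t=load("top0.npz");s=load("side0.npz");W=cloud(t);S=cloud(s)
for n,(a,b),(e,f),g in(("brown",(339,205),(251,265),(447,-182)),("cream",(369,206),(260,289),(447,-278))):
    for nm,Q in(("top",W[b-9:b+10,a-9:a+10]),("side",S[f-13:f+14,e-13:e+14])):
        Q=Q.reshape(-1,3);Q=Q[(Q[:,2]>50)&(np.hypot(Q[:,0]-g[0],Q[:,1]-g[1])<30)]
        r=least_squares(lambda p:np.linalg.norm((Q-[p[0],p[1],p[2]])/[22,22,23],axis=1)-1,[g[0],g[1],60],loss="soft_l1",f_scale=.1)
        print(n,nm,len(Q),r.x.round(1))
s=manip.observe();print(s["clock"],s["tool_pos"].round(1),s["tool_rot"].round(3),s["force"].round(1),s["gripper_width"])
c=manip.capture("side");cv2.imwrite("pics/s1.png",cv2.cvtColor(cv2.resize(c["img"][90:230,120:320],None,fx=4,fy=4),cv2.COLOR_RGB2BGR))
E
```

```text
clock: 1.77
tool_pos: [492.4, 184.9, 237.4]
tool_rot: [0.627, 0.779, -0.0, -0.0]
force: [-0.7, 0.1, -0.3]
gripper_width: 0.452
gripper_force: 0.0
brown top 148 [ 453.1 -181.5   58.2]
brown side 224 [ 455.5 -183.8   58.7]
cream top 154 [ 448.9 -277.5   58.4]
cream side 279 [ 450.9 -279.7   58.8]
1.7667 [492.4 184.9 237.4] [ 0.627  0.779 -0.    -0.   ] [-0.7  0.1 -0.3] 0.45221129226839796
```

View pics/s1.png

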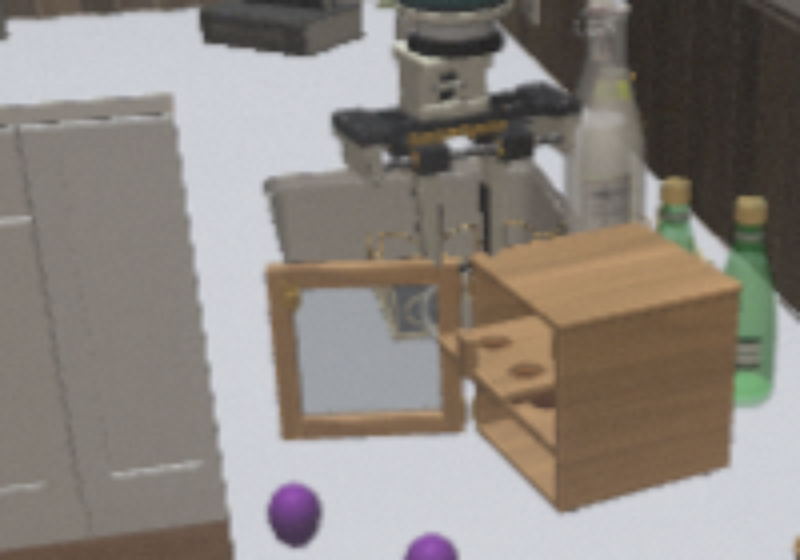

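The gripper is over the tab at (440,260) in the crop, square to the cupboard. I'll shift it slightly outward, go down and grip.

```bash
python3 -m handwheel '[[[-0.1,-0.6,-0.3,-1,0,0,0],[-0.1,0,0,-1.5,0,0,0],[-0.1,0,0,-1.5,0,0,0],[-0.1,0,0,-1.5,0,0,0],[-0.1,0,0,-1.5,0,0,0],[-0.1,0,0,-1.0,0,0,0],[-0.1,0,0,-0.7,0,0,0],[-0.1,0,0,0,0,0,0],[-1,0,0,0,0,0,0],[-1,0,0,0,0,0,0],[-1,0,0,0,0,0,0],[-1,0,0,0,0,0,0],[-1,0,0,0,0,0,0]]]' 15
```

```text
clock: 2.9
tool_pos: [486.5, 183.3, 151.3]
tool_rot: [0.626, 0.78, 0.001, 0.0]
force: [2.1, 0.1, 1.5]
gripper_width: 0.144
gripper_force: 0.8
```

```bash
python3 -m handwheel '[[[-1,0,0,0,0,0,0],[-1,0,0,0,0,0,0],[-1,-0.3,-0.06,0,0,0,0],[-1,-0.54,-0.12,0,0,0,0],[-1,-0.54,-0.12,0,0,0,0],[-1,-0.54,-0.12,0,0,0,0],[-1,-0.54,-0.12,0,0,0,0],[-1,-0.54,-0.12,0,0,0,0],[-1,-0.54,-0.12,0,0,0,0],[-1,-0.54,-0.12,0,0,0,0],[-1,-0.54,-0.12,0,0,0,0],[-1,-0.54,-0.12,0,0,0,0],[-1,0,0,0,0,0,0],[-1,0,0,0,0,0,0]]]' 15
```

```text
clock: 4.07
tool_pos: [435.6, 171.8, 151.2]
tool_rot: [0.626, 0.78, 0.002, 0.001]
force: [13.6, 1.7, -0.4]
gripper_width: 0.11
gripper_force: 15.0
```

```bash
python3 -m handwheel '[[[-1,-0.2,-0.04,0,0,0,0],[-1,-0.1,-0.02,0,0,0,0],[-1,0,0,0,0,0,0],[-1,0,0,0,0,0,0]]]' 15
```

```text
clock: 4.4
tool_pos: [433.9, 171.5, 151.3]
tool_rot: [0.626, 0.78, 0.003, 0.002]
force: [28.7, 5.4, -8.1]
gripper_width: 0.138
gripper_force: 15.0
```

At the stop: the force rises without any motion. Releasing, lifting, and moving over the brown egg.

```bash
python3 -m handwheel '[[[-0.1,0.3,0.06,0,0,0,0],[-0.1,0,0,0,0,0,0],[-0.1,0,0,0,0,0,0],[-0.1,0,0,2,0,0,0],[-0.1,0,0,3,0,0,0],[0.5,0,0,3,0,0,0],[0.5,0.15,-2.95,0.5,0,0,0],[0.5,0.15,-2.95,0,0,0,0],[0.5,0.15,-2.95,0,0,0,0],[0.5,0.15,-2.95,0,0,0,0],[0.5,0.15,-2.95,0,0,0,0],[0.5,0.15,-2.95,0,0,0,0],[0.5,0.15,-2.95,0,0,0,0],[0.5,0.15,-2.95,-1,0,0,0],[0.5,0.15,-2.95,-2,0,0,0],[0.5,0.15,-2.95,-3,0,0,0],[0.5,0.15,-2.95,-2,0,0,0],[0.5,0.15,-2.95,0,0,0,0],[0.5,0,0,0,0,0,0]]]' 15
python3 - <<'E'
from h import *
from workcell import manip
s=manip.observe();print(s["clock"],s["tool_pos"].round(1),s["tool_rot"].round(4),s["force"].round(1))
out=[]
for n in("top","side"):
    c=manip.capture(n);np.savez(f"{n}1.npz",**c);out.append(c)
W=cloud(out[0]);Z=W[...,2];v,u=np.mgrid[:384,:512]
m=(Z>144)&(Z<160)&(u>205)&(u<245)&(v>190)&(v<220);print("tab",m.sum(),W[m].mean(0),rect(W,m))
m=(Z>112)&(Z<130)&(u>195)&(u<250)&(v>170)&(v<220);print("plate",rect(W,m))
h=(Z<110)
a=cv2.resize(out[0]["img"][160:235,170:255],None,fx=4,fy=4);b=cv2.resize(out[1]["img"][130:305,180:300],None,fx=3,fy=3)
C=np.zeros((525,700,3),np.uint8);C[:300,:340]=a;C[:525,340:700]=b;cv2.imwrite("pics/c3.png",C[...,::-1])
E
```

```text
clock: 5.98
tool_pos: [451.5, -185.2, 154.2]
tool_rot: [0.627, 0.779, -0.001, -0.001]
force: [1.0, -0.5, -0.2]
gripper_width: 0.749
gripper_force: 0.0
5.9833 [ 451.5 -185.2  154.2] [ 0.627   0.779  -0.0008 -0.0013] [ 1.  -0.5 -0.2]
tab 28 [437.11094825 170.18910944 152.2674105 ] (28, array([437.4, 170.7]), array([ 9.9, 21.9]), 11.85, [[430.0, 180.0], [435.0, 159.0], [444.0, 161.0], [440.0, 182.0]])
plate (1409, array([490., 177.]), array([115.7, 157. ]), 12.25, [[417.0, 241.0], [450.0, 88.0], [563.0, 113.0], [530.0, 266.0]])
```

View pics/c3.png

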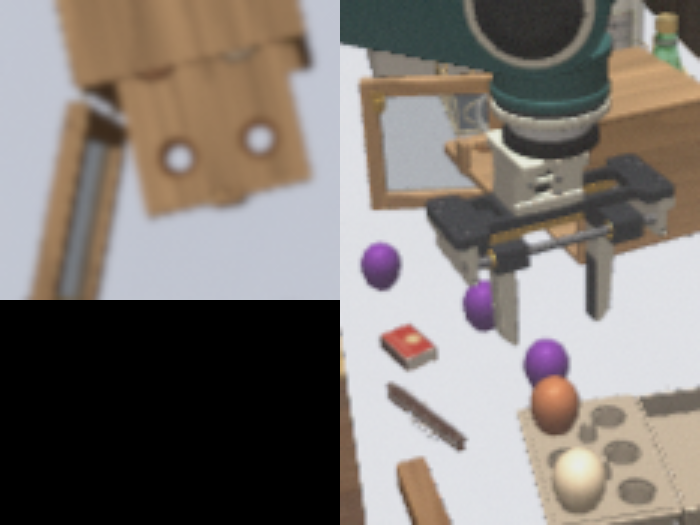

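Crop: the rack is fully out, with cup centres at crop (179,157) and (260,139). The gripper hangs just above and beside the brown egg.

```bash
python3 -c "
from h import *
t=load('top1.npz')
for a,b in((179,157),(260,139)):
  for h in(122,115): print(ray(t,170+a/4-.375,160+b/4-.375,h).round(1))
"
python3 -m handwheel '[[[0.5,0.2,0.25,-2,0,0,0],[0.5,0,0,-2,0,0,0],[0.5,0,0,-2,0,0,0],[0.5,0,0,-1.5,0,0,0],[0.5,0,0,-1,0,0,0],[0.5,0,0,-0.6,0,0,0],[0.5,0,0,0,0,0,0],[-1,0,0,0,0,0,0],[-1,0,0,0,0,0,0],[-1,0,0,0,0,0,0],[-1,0,0,0,0,0,0],[-1,0,0,0,0,0,0],[-1,0,0,0,0,0,0],[-1,0,0,0,0,0,0]]]' 10
```

```text
[470.1 208.1 122. ]
[470.7 209.1 115. ]
[483.  146.1 122. ]
[483.7 146.7 115. ]
clock: 7.25
tool_pos: [454.5, -179.5, 65.4]
tool_rot: [0.626, 0.78, -0.0, 0.0]
force: [-3.1, 0.0, 6.2]
gripper_width: 0.466
gripper_force: 10.0
```

```bash
python3 -m handwheel '[[[-1,0,0,1,0,0,0],[-1,0,0,2.5,0,0,0],[-1,0,0,3.5,0,0,0],[-1,0,0,3.5,0,0,0],[-1,0,0,3,0,0,0],[-1,0.1,1.2,2,0,0,0],[-1,0.1,2.5,0.5,0,0,0],[-1,0.1,3,0,0,0,0],[-1,0.1,3,0,0,0,0],[-1,0.1,3,0,0,0,0],[-1,0.1,3,0,0,0,0],[-1,0.1,3,0,0,0,0],[-1,0.1,3,0,0,0,0],[-1,0.1,3,0,0,0,0],[-1,0.1,3,0,0,0,0],[-1,0.1,3,0,0,0,0],[-1,0.1,3,0,0,0,0],[-1,0.1,3,0,0,0,0],[-1,0.1,2.2,0,0,0,0],[-1,0,0,0,0,0,0]]]' 10
cat >> h.py <<'E'
def inhand(brown):
    from scipy.optimize import least_squares
    from workcell import manip
    s=manip.observe();p=s["tool_pos"];print(s["clock"],p.round(1),s["force"].round(1),s["gripper_width"])
    c=manip.capture("side");np.savez("inhand.npz",**c);S=cloud(c);im=c["img"].astype(int)
    k=(im[...,0]-im[...,2]>(60 if brown else 25))&(im[...,0]>(80 if brown else 150))&(np.linalg.norm(S-(p-[0,0,8]),axis=-1)<36)
    if brown is False:k&=im[...,0]-im[...,2]<110
    Q=S[k];v,u=np.where(k);print("px",u.mean(),v.mean(),np.ptp(u),np.ptp(v))
    r=least_squares(lambda q:np.linalg.norm((Q-q)/[22,22,np.nan_to_num(0)+25],axis=1)-1,p-[0,0,6],loss="soft_l1",f_scale=.1)
    print("egg",len(Q),r.x.round(1),"rel tcp",(r.x-p).round(1))
    cv2.imwrite("pics/ih.png",cv2.resize(np.where(k[...,None],c["img"],c["img"]//2)[60:260,150:350],None,fx=3,fy=3)[...,::-1])
E
python3 -c "
from h import *
inhand(True)"
```

```text
clock: 8.92
tool_pos: [468.3, 212.7, 225.3]
tool_rot: [0.625, 0.781, 0.0, -0.0]
force: [0.1, -0.5, -0.5]
gripper_width: 0.465
gripper_force: 10.0
8.9167 [468.3 212.7 225.3] [ 0.1 -0.5 -0.5] 0.4650607144878809
px 226.75 149.6764705882353 10 7
egg 68 [472.6 209.  216.3] rel tcp [ 4.3 -3.7 -9. ]
```

```bash
python3 -c "
from h import *
c=load('inhand.npz');cv2.imwrite('pics/ih2.png',cv2.resize(c['img'][120:220,170:290],None,fx=6,fy=6,interpolation=cv2.INTER_CUBIC)[...,::-1])
S=cloud(c);m=np.zeros((384,512),bool);m[150:215,180:275]=1
Z=S[...,2];m&=(Z>118)&(Z<127)&(S[...,0]<560);print(m.sum(),rect(S,m))
m=np.zeros((384,512),bool);m[150:215,180:275]=1;m&=(Z>146)&(Z<156)&(S[...,0]<460)&(S[...,0]>410)&(S[...,1]<195);print(m.sum(),S[m].mean(0),rect(S,m))
"
```

```text
668 (668, array([477.4, 218.5]), array([155. , 274.1]), 31.32, [[340.0, 295.0], [482.0, 61.0], [615.0, 142.0], [472.0, 376.0]])
17 [439.49212945 161.93415593 150.72247008] (17, array([439. , 165.8]), array([ 9.9, 27. ]), 15.4, [[431.0, 178.0], [438.0, 151.0], [447.0, 154.0], [440.0, 180.0]])
```

View pics/ih2.png

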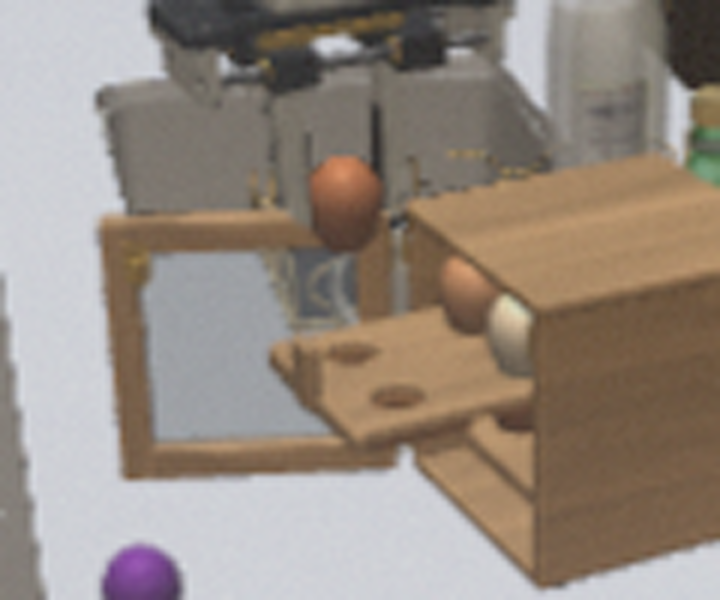

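The egg hangs upright in the grip at crop (344,203). The cups are at (352,352) and (398,396).

```bash
python3 -c "
from h import *
c=load('inhand.npz')
for n,a,b,h in(('L',352,352,121),('R',398,396,121),('egg',344.5,203,214),('egg',344.5,203,217)): print(n,ray(c,170+a/6-.42,120+b/6-.42,h).round(1))
"
```

```text
L [473.  211.3 121. ]
R [486.8 148.6 121. ]
egg [472.1 209.5 214. ]
egg [470.8 201.9 217. ]
```

```bash
python3 -m handwheel '[[[-1,0,0.05,-1,0,0,0],[-1,0,0,-1.5,0,0,0],[-1,0,0,-1.5,0,0,0],[-1,0,0,-1.2,0,0,0],[-1,0,0,-0.8,0,0,0],[-1,0,0,-0.4,0,0,0],[-1,0,0,-0.2,0,0,0],[-1,0,0,-0.1,0,0,0],[-1,0,0,0,0,0,0]]]' 10
```

```text
clock: 9.72
tool_pos: [468.7, 210.0, 158.4]
tool_rot: [0.626, 0.78, 0.0, 0.0]
force: [-0.1, -0.8, -0.9]
gripper_width: 0.47
gripper_force: 10.0
```

```bash
python3 -m handwheel '[[[-1,0,0.3,0,0,0,0],[-1,0,0,-0.15,0,0,0],[-1,0,0,-0.15,0,0,0],[-1,0,0,-0.1,0,0,0],[-1,0,0,0,0,0,0],[-1,0,0,0,0,0,0]]]' 10; python3 -c "
from h import *
inhand(True)
c=load('inhand.npz');cv2.imwrite('pics/ih3.png',cv2.resize(c['img'][120:220,170:290],None,fx=6,fy=6,interpolation=cv2.INTER_CUBIC)[...,::-1])"
```

```text
clock: 10.22
tool_pos: [468.6, 213.0, 154.2]
tool_rot: [0.626, 0.78, 0.0, 0.0]
force: [0.6, -0.7, 1.1]
gripper_width: 0.465
gripper_force: 10.0
10.2167 [468.6 213.  154.2] [ 0.6 -0.7  1.1] 0.4647257659312737
px 227.91139240506328 170.62025316455697 11 15
egg 79 [473.6 206.7 143.6] rel tcp [  5.   -6.3 -10.6]
```

View pics/ih3.png

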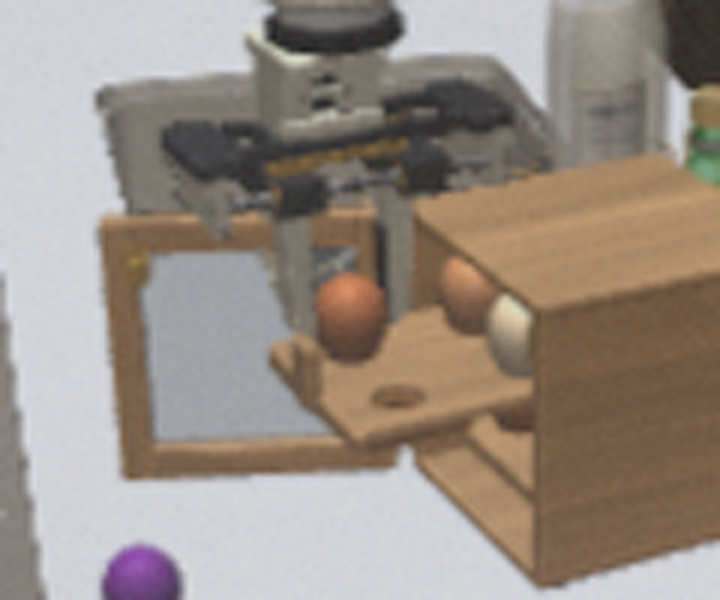

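Egg centred over the cup in the image, at crop (350,317) with the cup at 352, and there is light first contact. Lowering 1 to 2 mm more.

```bash
python3 -m handwheel '[[[-1,0,0,-0.1,0,0,0],[-1,0,0,0,0,0,0],[-1,0,0,0,0,0,0]]]' 10;  python3 -m handwheel '[[[-1,0,0,-0.1,0,0,0],[-1,0,0,0,0,0,0],[-1,0,0,0,0,0,0]]]' 8; python3 -c "
from h import *
c=load('inhand.npz');T=c['camera_from_world']
for z in(120,145,169):
  p=T@[473,211.3,z,1];print(z,np.round([(p[0]/p[2]*c['fx']+c['cx']-170+.42)*6,(p[1]/p[2]*c['fy']+c['cy']-120+.42)*6]))"
```

```text
clock: 10.52
tool_pos: [468.8, 212.9, 153.7]
tool_rot: [0.626, 0.78, 0.0, 0.0]
force: [-0.4, -3.4, 7.3]
gripper_width: 0.463
gripper_force: 10.0
clock: 10.77
tool_pos: [468.9, 212.9, 152.9]
tool_rot: [0.626, 0.78, 0.0, 0.001]
force: [-0.6, -4.0, 9.6]
gripper_width: 0.467
gripper_force: 8.0
120 [352. 354.]
145 [350. 314.]
169 [349. 276.]
```

```bash
python3 -m handwheel '[[[-1,0,-0.1,0.05,0,0,0],[-1,0,0,0,0,0,0],[0.0,0,0,0,0,0,0],[0.1,0,0,0,0,0,0],[0.3,0,0,0,0,0,0],[0.3,0,0,0,0,0,0],[0.3,0,0,0,0,0,0],[0.3,0,0,0,0,0,0]]]' 8; python3 -c "
from h import *
from workcell import manip
c=manip.capture('side');cv2.imwrite('pics/ih4.png',cv2.resize(c['img'][120:220,170:290],None,fx=6,fy=6,interpolation=cv2.INTER_CUBIC)[...,::-1])"
```

```text
clock: 11.43
tool_pos: [468.5, 212.1, 152.3]
tool_rot: [0.626, 0.78, -0.0, -0.0]
force: [-0.7, 0.1, -0.2]
gripper_width: 0.647
gripper_force: 0.0
```

View pics/ih4.png

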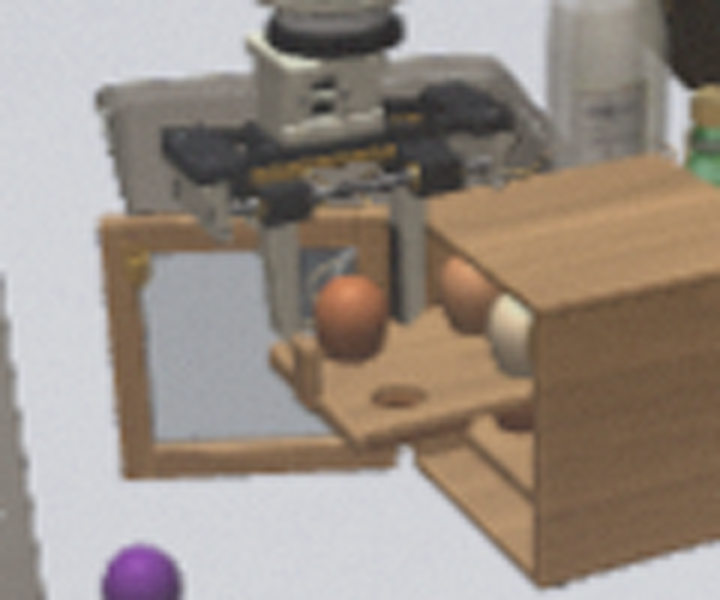

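The brown egg stands upright in the left cup, clear of the fingers. Going for the cream egg.

```bash
python3 -m handwheel '[[[0.3,0,0,1,0,0,0],[0.3,0,0,2,0,0,0],[0.3,0,0,3,0,0,0],[0.3,0,0,2.5,0,0,0],[0.5,-0.1,-1,0,0,0,0],[0.5,-0.1,-2,0,0,0,0],[0.5,-0.12,-3.3,0,0,0,0],[0.5,-0.12,-3.5,0,0,0,0],[0.5,-0.12,-3.5,0,0,0,0],[0.5,-0.12,-3.5,0,0,0,0],[0.5,-0.12,-3.5,0,0,0,0],[0.5,-0.12,-3.5,0,0,0,0],[0.5,-0.15,-3.5,0,0,0,0],[0.5,-0.15,-3.5,0,0,0,0],[0.5,-0.15,-3.5,0,0,0,0],[0.5,-0.15,-3.5,-1,0,0,0],[0.5,-0.15,-3.5,-2,0,0,0],[0.5,-0.15,-3,-2,0,0,0],[0.5,-0.15,-1,-1,0,0,0],[0.5,0,0,0,0,0,0]]]' 10
python3 -m handwheel '[[[0.5,0,0,0,0,0,0],[0.5,0,0,0,0,0,0],[0.5,0,0,0,0,0,0]]]' 10
python3 - <<'E'
from h import *
from scipy.optimize import least_squares
from workcell import manip
c=manip.capture("side");S=cloud(c)
p=manip.observe()["tool_pos"]
for e,f,g in((260,289,(450,-279)),):
    Q=S[f-13:f+14,e-13:e+14].reshape(-1,3);Q=Q[(Q[:,2]>50)&(Q[:,2]<90)&(np.hypot(Q[:,0]-g[0],Q[:,1]-g[1])<30)]
    print(len(Q),least_squares(lambda q:np.linalg.norm((Q-q)/[22,22,23],axis=1)-1,[*g,60],loss="soft_l1",f_scale=.1).x.round(1))
E
```

```text
clock: 13.15
tool_pos: [447.5, -242.4, 175.1]
tool_rot: [0.627, 0.779, -0.0, -0.002]
force: [-0.4, 0.8, -0.3]
gripper_width: 0.75
gripper_force: 0.0
clock: 13.4
tool_pos: [449.4, -240.1, 178.9]
tool_rot: [0.625, 0.78, 0.0, 0.001]
force: [0.6, -0.4, 0.2]
gripper_width: 0.75
gripper_force: 0.0
274 [ 451.6 -278.5   58.7]
```

```bash
python3 -m handwheel '[[[0.5,0.1,-1,0,0,0,0],[0.5,0,-1.3,-1,0,0,0],[0.5,0,-1.25,-2,0,0,0],[0.5,0,0,-2,0,0,0],[0.5,0,0,-2,0,0,0],[0.5,0,0,-2,0,0,0],[0.5,0,0,-1.4,0,0,0],[0.5,0,0,-1,0,0,0],[0.5,0,0,0,0,0,0],[0.5,0,0,0,0,0,0]]]' 10
python3 -m handwheel '[[[-1,0,0,0,0,0,0],[-1,0,0,0,0,0,0],[-1,0,0,0,0,0,0],[-1,0,0,0,0,0,0],[-1,0,0,0,0,0,0],[-1,0,0,0,0,0,0],[-1,0,0,0,0,0,0]]]' 10
```

```text
clock: 14.28
tool_pos: [449.8, -276.8, 63.3]
tool_rot: [0.626, 0.78, -0.0, -0.0]
force: [-1.1, -0.3, 0.3]
gripper_width: 0.747
gripper_force: 0.0
clock: 14.87
tool_pos: [449.9, -276.7, 64.0]
tool_rot: [0.626, 0.78, -0.0, 0.0]
force: [-2.9, -1.8, 6.6]
gripper_width: 0.465
gripper_force: 10.0
```

```bash
python3 -m handwheel '[[[-1,0,0,1,0,0,0],[-1,0,0,2.5,0,0,0],[-1,0,0,3.5,0,0,0],[-1,0,0,3.5,0,0,0],[-1,0.1,1,3.5,0,0,0],[-1,0.2,2,2.1,0,0,0],[-1,0.23,2.8,0,0,0,0],[-1,0.23,2.9,0,0,0,0],[-1,0.23,2.9,0,0,0,0],[-1,0.23,2.9,0,0,0,0],[-1,0.23,2.9,0,0,0,0],[-1,0.23,2.9,0,0,0,0],[-1,0.23,2.9,0,0,0,0],[-1,0.23,2.9,0,0,0,0],[-1,0.23,2.9,0,0,0,0],[-1,0.23,2.9,0,0,0,0],[-1,0.23,2.9,0,0,0,0],[-1,0.23,2.9,0,0,0,0],[-1,0.23,2.9,0,0,0,0],[-1,0.23,2,0,0,0,0]]]' 10
python3 -m handwheel '[[[-1,0,0,0,0,0,0],[-1,0,0,0,0,0,0],[-1,0,0,0,0,0,0]]]' 10
python3 -c "
from h import *
inhand(False)"
```

```text
clock: 16.53
tool_pos: [484.6, 151.9, 225.0]
tool_rot: [0.626, 0.78, 0.0, -0.0]
force: [0.3, -1.0, -0.8]
gripper_width: 0.466
gripper_force: 10.0
clock: 16.78
tool_pos: [484.8, 149.2, 224.7]
tool_rot: [0.626, 0.78, -0.0, -0.0]
force: [-0.7, -0.5, -0.7]
gripper_width: 0.466
gripper_force: 10.0
16.7833 [484.8 149.2 224.7] [-0.7 -0.5 -0.7] 0.4659754085015548
px 235.2876712328767 156.36986301369862 11 8
egg 73 [488.4 148.  217.7] rel tcp [ 3.6 -1.2 -6.9]
```

```bash
python3 -m handwheel '[[[-1,-0.2,0.1,-1,0,0,0],[-1,0,0,-1.5,0,0,0],[-1,0,0,-1.5,0,0,0],[-1,0,0,-1.2,0,0,0],[-1,0,0,-0.8,0,0,0],[-1,0,0,-0.5,0,0,0],[-1,0,0,-0.3,0,0,0],[-1,0,0,-0.1,0,0,0],[-1,0,0,-0.1,0,0,0],[-1,0,0,0,0,0,0],[-1,0,0,0,0,0,0]]]' 10
python3 -m handwheel '[[[-1,0,0,-0.1,0,0,0],[-1,0,0,-0.1,0,0,0],[-1,0,0,0,0,0,0],[-1,0,0,0,0,0,0]]]' 10
```

```text
clock: 17.75
tool_pos: [483.2, 150.6, 155.1]
tool_rot: [0.626, 0.78, 0.0, 0.0]
force: [-0.6, -0.9, 1.8]
gripper_width: 0.465
gripper_force: 10.0
clock: 18.08
tool_pos: [483.8, 150.4, 153.9]
tool_rot: [0.626, 0.78, 0.001, 0.001]
force: [0.1, -4.4, 8.9]
gripper_width: 0.469
gripper_force: 10.0
```

```bash
python3 -m handwheel '[[[-1,0,-0.15,0,0,0,0],[-1,0,0,0,0,0,0],[-1,0,0,0,0,0,0]]]' 8
python3 -m handwheel '[[[-1,0,-0.05,-0.1,0,0,0],[-1,0,0,0,0,0,0],[-1,0,0,0,0,0,0]]]' 8
python3 -c "
from h import *
inhand(False)"
```

```text
clock: 18.33
tool_pos: [483.4, 149.0, 152.9]
tool_rot: [0.626, 0.78, 0.0, 0.0]
force: [2.0, -1.8, 4.6]
gripper_width: 0.467
gripper_force: 8.0
clock: 18.58
tool_pos: [483.5, 148.5, 152.2]
tool_rot: [0.626, 0.78, 0.001, 0.001]
force: [2.8, -3.4, 7.9]
gripper_width: 0.469
gripper_force: 8.0
18.5833 [483.5 148.5 152.2] [ 2.8 -3.4  7.9] 0.4686279179655337
px 235.135593220339 180.52542372881356 16 17
egg 118 [484.9 142.6 139.9] rel tcp [  1.4  -5.8 -12.3]
```

```bash
python3 -m handwheel '[[[-1,0.05,-0.12,0,0,0,0],[-1,0,0,0,0,0,0],[-1,0,0,0,0,0,0]]]' 6
python3 -m handwheel '[[[-1,0,0,-0.05,0,0,0],[-1,0,0,0,0,0,0],[0.0,0,0,0,0,0,0],[0.1,0,0,0,0,0,0],[0.3,0,0,0,0,0,0],[0.3,0,0,0,0,0,0],[0.3,0,0,0,0,0,0],[0.3,0,0,0,0,0,0]]]' 6
python3 -c "
from h import *
from workcell import manip
c=manip.capture('side');cv2.imwrite('pics/ih5.png',cv2.resize(c['img'][120:220,170:290],None,fx=6,fy=6,interpolation=cv2.INTER_CUBIC)[...,::-1])"
```

```text
clock: 18.88
tool_pos: [483.7, 147.4, 151.7]
tool_rot: [0.626, 0.78, 0.0, 0.0]
force: [2.4, -0.9, 5.5]
gripper_width: 0.469
gripper_force: 6.0
clock: 19.55
tool_pos: [483.4, 147.4, 150.8]
tool_rot: [0.626, 0.78, -0.0, -0.0]
force: [0.1, 0.0, 0.3]
gripper_width: 0.646
gripper_force: 0.0
```

View pics/ih5.png

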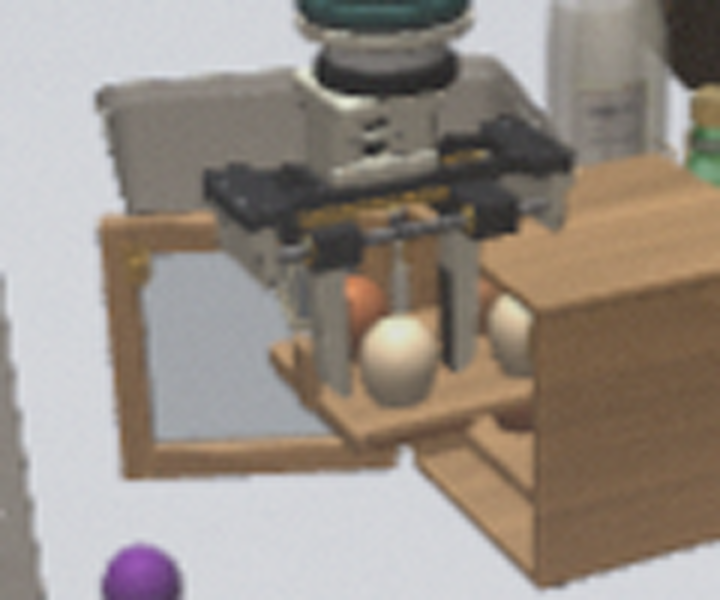

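The cream egg stands upright in the right cup, and the brown one is unchanged. Lifting away, closing the fingers, and coming down in front of the tab.

```bash
python3 -m handwheel '[[[0.3,0,0,1,0,0,0],[0.3,0,0,2,0,0,0],[0.3,0,0,3,0,0,0],[0.3,0,0,2.5,0,0,0],[-1,-2,0.4,0,0,0,0],[-1,-2,0.5,0,0,0,0],[-1,-2,0.5,0,0,0,0],[-1,-1.75,0.35,0,0,0,0],[-1,0,0,0,0,0,0],[-1,0,0,0,0,0,0],[-1,0,0,-2,0,0,0],[-1,0,0,-2,0,0,0],[-1,0,0,-2,0,0,0],[-1,0,0,-1.5,0,0,0],[-1,0,0,-0.8,0,0,0],[-1,0,0,0,0,0,0],[-1,0,0,0,0,0,0]]]' 10
```

```text
clock: 21.02
tool_pos: [406.4, 164.8, 153.5]
tool_rot: [0.626, 0.78, -0.0, -0.0]
force: [-0.5, 0.6, -0.2]
gripper_width: 0.005
gripper_force: 0.0
```

```bash
python3 -m handwheel '[[[-1,0.2,0.05,0,0,0,0],[-1,0.2,0.05,0,0,0,0],[-1,0.2,0.05,0,0,0,0],[-1,0.2,0.05,0,0,0,0],[-1,0.2,0.04,0,0,0,0],[-1,0.3,0.06,0,0,0,0],[-1,0.4,0.09,0,0,0,0],[-1,0.5,0.11,0,0,0,0],[-1,0.5,0.11,0,0,0,0],[-1,0.5,0.11,0,0,0,0],[-1,0.5,0.11,0,0,0,0],[-1,0.5,0.11,0,0,0,0],[-1,0.5,0.11,0,0,0,0],[-1,0.5,0.11,0,0,0,0],[-1,0.5,0.11,0,0,0,0],[-1,0.5,0.11,0,0,0,0],[-1,0.5,0.11,0,0,0,0],[-1,0.5,0.11,0,0,0,0],[-1,0.4,0.09,0,0,0,0],[-1,0.3,0.06,0,0,0,0]]]' 10
python3 -m handwheel '[[[-1,0.25,0.05,0,0,0,0],[-1,0.25,0.05,0,0,0,0],[-1,0.25,0.05,0,0,0,0],[-1,0.25,0.05,0,0,0,0],[-1,0.25,0.05,0,0,0,0],[-1,0.25,0.05,0,0,0,0],[-1,0.2,0.04,0,0,0,0],[-1,0,0,0,0,0,0],[-1,0,0,0,0,0,0]]]' 10
```

```text
clock: 22.68
tool_pos: [485.5, 182.5, 152.9]
tool_rot: [0.626, 0.78, -0.0, -0.0]
force: [-2.5, 0.6, 0.5]
gripper_width: 0.005
gripper_force: 0.9
clock: 23.43
tool_pos: [502.2, 185.7, 153.0]
tool_rot: [0.626, 0.78, 0.0, 0.0]
force: [0.2, -0.8, 0.5]
gripper_width: 0.005
gripper_force: 0.0
```

```bash
python3 -m handwheel '[[[-1,0.25,0.05,0,0,0,0],[-1,0.25,0.05,0,0,0,0],[-1,0.2,0.05,0,0,0,0],[-1,0.15,0.03,0,0,0,0],[-1,0,0,0,0,0,0],[-1,0,0,0,0,0,0]]]' 10
python3 -m handwheel '[[[-1,0.15,0.03,0,0,0,0],[-1,0.15,0.03,0,0,0,0],[-1,0,0,0,0,0,0],[-1,0,0,0,0,0,0]]]' 10
```

```text
clock: 23.93
tool_pos: [510.7, 187.6, 152.9]
tool_rot: [0.626, 0.78, 0.0, 0.0]
force: [-0.2, -0.5, 0.2]
gripper_width: 0.008
gripper_force: 0.0
clock: 24.27
tool_pos: [513.6, 188.2, 152.9]
tool_rot: [0.626, 0.78, 0.0, 0.0]
force: [0.8, 0.6, -1.3]
gripper_width: 0.004
gripper_force: 0.0
```

```bash
for i in 1; do python3 -m handwheel '[[[-1,0.15,0.03,0,0,0,0],[-1,0.15,0.03,0,0,0,0],[-1,0,0,0,0,0,0],[-1,0,0,0,0,0,0]]]' 10; done
python3 - <<'E'
from h import *
from workcell import manip
for n in("side","top"):
    c=manip.capture(n);S=cloud(c);np.savez(f"{n}2.npz",**c)
    a=np.radians(12.4);ex=np.array([np.cos(a),np.sin(a)]);ey=np.array([-ex[1],ex[0]])
    X=S[...,0]*ex[0]+S[...,1]*ex[1]-563;Y=S[...,0]*ey[0]+S[...,1]*ey[1]-73;Z=S[...,2]
    m=(Z>132)&(Z<155)&(abs(Y)<13)&(X>-120)&(X<20);print(n,"tab",m.sum(),np.round(np.percentile(X[m],[5,50,95]),1) if m.any() else "")
    m=(Z>119)&(Z<127)&(abs(Y)<65)&(X>-120)&(X<50);print("plate",m.sum(),np.round(np.percentile(X[m],[1,5,50]),1) if m.any() else "")
E
```

```text
clock: 24.6
tool_pos: [514.4, 188.3, 152.9]
tool_rot: [0.626, 0.78, -0.002, -0.002]
force: [-26.1, -6.1, 12.4]
gripper_width: 0.005
gripper_force: 14.0
side tab 51 [-31.8 -14.8   0.6]
plate 82 [-3.  -0.9 16.5]
top tab 0 
plate 1 [4.7 4.7 4.7]
```

Rack home against its stop. Backing off and moving over to the outer side of the door, while working out the sweep.

```bash
python3 -m handwheel '[[[-1,-1,-0.2,0,0,0,0],[-1,-2,-0.4,0,0,0,0],[-1,-2,0,2,0,0,0],[-1,-1,0,3.5,0,0,0],[-1,-0.5,0,3.3,0,0,0],[-1,-0.5,1,0,0,0,0],[-1,-0.5,2,0,0,0,0],[-1,-1,2.5,0,0,0,0],[-1,-1.5,2.5,0,0,0,0],[-1,-1.5,2.5,0,0,0,0],[-1,-1.5,2.5,0,0,0,0],[-1,-1.5,2,0,0,0,0],[-1,-0.5,1,0,0,0,0],[-1,0,0,0,0,0,0],[-1,0,0,0,0,0,0],[-1,0,0,0,0,0,0]]]' 10
python3 - <<'E'
from h import *
from workcell import manip
p=manip.observe()["tool_pos"]
c=manip.capture("side");np.savez("side3.npz",**c);S=cloud(c)
a=np.radians(12.4);ex=np.array([np.cos(a),np.sin(a)]);ey=np.array([-ex[1],ex[0]]);O=563*ex+73*ey
print(p.round(1))
# eggs inside: points at egg heights on plate behind the front plane
X=(S[...,:2]-O)@ex;Y=(S[...,:2]-O)@ey;Z=S[...,2]
m=(Z>119)&(Z<127)&(abs(Y)<65)&(X>-120)&(X<50);print("plate",m.sum(),np.round(np.percentile(X[m],[1,5,50]),1))
m=(Z>132)&(Z<155)&(abs(Y)<13)&(X>-40)&(X<20);print("tab",m.sum(),np.round(np.percentile(X[m],[5,50,95]),1))
m=(Z>130)&(Z<175)&(abs(Y)<60)&(X>0)&(X<70);print("eggs",m.sum())
for s in(-1,1):
    k=m&(Y*s>14);print(s,k.sum(),(np.round([np.percentile(X[k],[2,50]),np.percentile(Y[k],[10,90]),np.percentile(Z[k],[5,95])],0).tolist() if k.any() else ""))
H=O-10*ex+85.5*ey;print("hinge",H)
def wp(th,r=148):
    ang=a-np.pi/2-th;d=np.array([np.cos(ang),np.sin(ang)]);n=np.array([d[1],-d[0]])
    off=9+17.5*abs(n@ex)+7.5*abs(n@ey);return H+r*d+off*n
T=np.r_[2.15,2.0,1.9:-.01:-.1,0];prev=None
for t in T:
    w=wp(t);print(round(t,2),w.round(1),"" if prev is None else ((w-prev)/10).round(2));prev=w
E
```

```text
clock: 26.03
tool_pos: [367.1, 342.1, 240.9]
tool_rot: [0.626, 0.78, -0.0, 0.0]
force: [-0.1, 0.3, 0.0]
gripper_width: 0.006
gripper_force: 0.0
[367.1 342.1 240.9]
plate 108 [-1.8 -0.3 13.4]
tab 23 [-3.6 -0.8  7.1]
eggs 67
-1 14 [[1.0, 23.0], [-37.0, -15.0], [134.0, 156.0]]
1 26 [[23.0, 25.0], [15.0, 28.0], [134.0, 153.0]]
hinge [506.06422056 273.55119204]
2.15 [376.5 349.3] 
2.0 [366.3 327.4] [-1.02 -2.19]
1.9 [361.5 311.8] [-0.48 -1.56]
1.8 [358.3 295.7] [-0.31 -1.61]
1.7 [357.  279.3] [-0.13 -1.64]
1.6 [357.5 262.7] [ 0.05 -1.66]
1.5 [359.1 248.6] [ 0.16 -1.41]
1.4 [361.7 235.6] [ 0.26 -1.3 ]
1.3 [365.5 222.7] [ 0.38 -1.29]
1.2 [370.5 210.1] [ 0.5  -1.26]
1.1 [376.7 197.9] [ 0.62 -1.22]
1.0 [384.1 186.2] [ 0.74 -1.17]
0.9 [392.6 175.1] [ 0.86 -1.11]
0.8 [402.3 164.7] [ 0.97 -1.04]
0.7 [413.2 155.2] [ 1.08 -0.95]
0.6 [425.  146.7] [ 1.19 -0.85]
0.5 [437.8 139.3] [ 1.28 -0.74]
0.4 [451.5 133.2] [ 1.37 -0.61]
0.3 [465.9 128.4] [ 1.44 -0.48]
0.2 [480.9 125.1] [ 1.5  -0.33]
0.1 [496.3 123.4] [ 1.54 -0.17]
-0.0 [512.  123.3] [ 1.57 -0.01]
0.0 [512.  123.3] [-0. -0.]
```

```bash
python3 -m handwheel '[[[-1,0,0,-2,0,0,0],[-1,0,0,-2.5,0,0,0],[-1,0,0,-2.5,0,0,0],[-1,0,0,-1.5,0,0,0],[-1,0,0,-0.5,0,0,0],[-1,-0.05,-0.7,0,0,0,0],[-1,-0.05,-0.8,0,0,0,0],[-1,-0.24,-0.78,0,0,0,0],[-1,-0.24,-0.78,0,0,0,0],[-1,-0.16,-0.8,0,0,0,0],[-1,-0.15,-0.8,0,0,0,0],[-1,-0.07,-0.82,0,0,0,0],[-1,-0.06,-0.82,0,0,0,0],[-1,0.03,-0.83,0,0,0,0],[-1,0.03,-0.83,0,0,0,0],[-1,0.08,-0.7,0,0,0,0],[-1,0.08,-0.7,0,0,0,0],[-1,0.13,-0.65,0,0,0,0],[-1,0.13,-0.65,0,0,0,0],[-1,0.19,-0.65,0,0,0,0]]]' 10
```

```text
clock: 27.75
tool_pos: [363.2, 229.0, 150.9]
tool_rot: [0.626, 0.78, -0.0, -0.0]
force: [-0.2, -0.2, -0.8]
gripper_width: 0.004
gripper_force: 0.2
```

```bash
python3 -m handwheel '[[[-1,0.19,-0.65,0,0,0,0],[-1,0.25,-0.63,0,0,0,0],[-1,0.25,-0.63,0,0,0,0],[-1,0.31,-0.61,0,0,0,0],[-1,0.31,-0.61,0,0,0,0],[-1,0.37,-0.58,0,0,0,0],[-1,0.37,-0.58,0,0,0,0],[-1,0.43,-0.55,0,0,0,0],[-1,0.43,-0.55,0,0,0,0],[-1,0.48,-0.52,0,0,0,0],[-1,0.48,-0.52,0,0,0,0],[-1,0.54,-0.47,0,0,0,0],[-1,0.54,-0.47,0,0,0,0],[-1,0.6,-0.42,0,0,0,0],[-1,0.6,-0.42,0,0,0,0],[-1,0.64,-0.37,0,0,0,0],[-1,0.64,-0.37,0,0,0,0],[-1,0.5,-0.23,0,0,0,0],[-1,0,0,0,0,0,0],[-1,0,0,0,0,0,0]]]' 10
python3 - <<'E'
from h import *
from workcell import manip
c=manip.capture("side");S=cloud(c)
a=np.radians(12.4);ex=np.array([np.cos(a),np.sin(a)]);ey=np.array([-ex[1],ex[0]]);O=563*ex+73*ey
q=S[...,:2]-O;X=q@ex+10;Y=85.5-q@ey;Z=S[...,2]
m=(Z>165)&(Z<186)&(X<-2)&(X>-170)&(np.hypot(X,Y)<185)&(Y>20)&(Y<180)
th=np.arctan2(-X[m],Y[m]);r=np.hypot(X[m],Y[m]);print(m.sum(),np.round(np.percentile(th,[5,25,50,75,95]),3),np.round(np.percentile(r,[5,95])))
E
```

```text
clock: 29.42
tool_pos: [442.5, 137.8, 150.8]
tool_rot: [0.626, 0.78, -0.0, -0.0]
force: [-0.6, 0.4, 0.3]
gripper_width: 0.003
gripper_force: 0.0
170 [0.339 0.404 0.464 0.595 0.699] [ 91. 173.]
```

Door is following at about 0.46 rad. Continuing slowly to just short of the catch.

```bash
python3 -m handwheel '[[[-1,0.45,-0.23,0,0,0,0],[-1,0.45,-0.23,0,0,0,0],[-1,0.48,-0.16,0,0,0,0],[-1,0.48,-0.16,0,0,0,0],[-1,0.48,-0.16,0,0,0,0],[-1,0.5,-0.11,0,0,0,0],[-1,0.5,-0.11,0,0,0,0],[-1,0.5,-0.11,0,0,0,0],[-1,0.5,-0.06,0,0,0,0],[-1,0.5,-0.05,0,0,0,0],[-1,0.5,-0.05,0,0,0,0],[-1,0,0,0,0,0,0],[-1,0,0,0,0,0,0]]]' 10
python3 -m handwheel '[[[-1,0.3,0,0,0,0,0],[-1,0.3,0,0,0,0,0],[-1,0.3,0,0,0,0,0],[-1,0.2,0,0,0,0,0],[-1,0,0,0,0,0,0],[-1,0,0,0,0,0,0]]]' 10
```

```text
clock: 30.55
tool_pos: [495.9, 123.5, 150.8]
tool_rot: [0.626, 0.78, -0.0, -0.0]
force: [0.5, 0.5, -0.1]
gripper_width: 0.005
gripper_force: 0.0
clock: 31.05
tool_pos: [506.9, 123.6, 150.9]
tool_rot: [0.626, 0.78, 0.0, 0.0]
force: [0.4, -0.2, -0.4]
gripper_width: 0.006
gripper_force: 0.0
```

```bash
python3 -m handwheel '[[[-1,0.2,0.04,0,0,0,0],[-1,0.2,0.04,0,0,0,0],[-1,0,0,0,0,0,0],[-1,0,0,0,0,0,0]]]' 10
python3 -m handwheel '[[[-1,0.15,0.03,0,0,0,0],[-1,0.15,0.03,0,0,0,0],[-1,0,0,0,0,0,0],[-1,0,0,0,0,0,0]]]' 10
```

```text
clock: 31.38
tool_pos: [510.9, 124.3, 150.9]
tool_rot: [0.626, 0.78, 0.0, 0.0]
force: [-1.0, -0.5, 0.9]
gripper_width: 0.005
gripper_force: 0.0
clock: 31.72
tool_pos: [513.0, 124.8, 150.9]
tool_rot: [0.626, 0.78, -0.001, -0.001]
force: [-11.0, -2.0, 4.2]
gripper_width: 0.006
gripper_force: 5.7
```

```bash
python3 -m handwheel '[[[-1,0.15,0.03,0,0,0,0],[-1,0,0,0,0,0,0],[-1,0,0,0,0,0,0]]]' 10
python3 -m handwheel '[[[-1,0.1,0.02,0,0,0,0],[-1,0,0,0,0,0,0],[-1,0,0,0,0,0,0]]]' 10
```

```text
clock: 31.97
tool_pos: [513.2, 124.8, 150.9]
tool_rot: [0.626, 0.78, -0.002, -0.002]
force: [-27.3, -7.7, 12.7]
gripper_width: -0.002
gripper_force: 14.6
clock: 32.22
tool_pos: [513.4, 124.8, 150.9]
tool_rot: [0.626, 0.78, -0.003, -0.002]
force: [-39.2, -8.6, 16.8]
gripper_width: 0.002
gripper_force: 20.6
```

Solid stop at 39 N, well over the catch force. Backing off and checking.

```bash
python3 -m handwheel '[[[-1,-0.6,-0.13,0,0,0,0],[-1,-1.5,-0.3,0,0,0,0],[-1,-2,-0.4,0,0,0,0],[-1,-2.5,-0.4,1,0,0,0],[-1,-2.5,-0.4,2,0,0,0],[-1,-2,-0.4,2,0,0,0],[-1,-1,-0.2,2,0,0,0],[-1,0,-2,2,0,0,0],[-1,0,-2,0,0,0,0],[-1,0,-2,0,0,0,0],[-1,0,-1,0,0,0,0],[-1,0,0,0,0,0,0],[-1,0,0,0,0,0,0],[-1,0,0,0,0,0,0]]]' 10
python3 - <<'E'
from h import *
from workcell import manip
a=np.radians(12.4);ex=np.array([np.cos(a),np.sin(a)]);ey=np.array([-ex[1],ex[0]]);O=563*ex+73*ey
for n in("side","top"):
    c=manip.capture(n);S=cloud(c);q=S[...,:2]-O;X=q@ex;Y=q@ey;Z=S[...,2]
    m=(Z>174)&(Z<186 if n=="top" else Z<178)&(X<-1)&(X>-60)&(abs(Y)<88)
    if n=="side": m=(Z>20)&(Z<172)&(X<-5)&(X>-40)&(abs(Y)<88)
    y=Y[m];x=X[m];f=np.polyfit(y,x,1) if m.sum()>5 else None;print(n,m.sum(),f,np.round(np.percentile(x,[5,50,95]),1))
    for lo in(-85,-60,-30,0,30,60):
        k=(y>lo)&(y<lo+25);print(lo,k.sum(),np.round(np.percentile(x[k],[5,50]),1) if k.any() else "")
s=manip.observe();print(s["clock"],s["tool_pos"].round(1),s["force"].round(1))
E
```

```text
clock: 33.38
tool_pos: [395.3, 33.6, 241.0]
tool_rot: [0.626, 0.78, 0.0, -0.0]
force: [-0.3, -0.2, -0.6]
gripper_width: 0.006
gripper_force: 0.0
side 853 [  0.01539632 -12.17402593] [-16.3 -10.9  -8.4]
-85 133 [-36.7 -14.6]
-60 106 [-14.9  -9.8]
-30 113 [-15.1 -10.1]
0 126 [-15.1 -10.1]
30 110 [-15.  -10.2]
60 123 [-16.2 -14.4]
top 341 [-1.88464271e-03 -9.99470564e+00] [-17.3 -10.   -2.2]
-85 48 [-16.6 -10.1]
-60 48 [-16.8  -9.4]
-30 51 [-17.4  -9.9]
0 50 [-17.  -10.4]
30 51 [-17.3 -10. ]
60 52 [-17.5 -10.3]
33.4833 [395.3  33.8 240.9] [ 0.2 -0.  -0. ]
```

```bash
python3 -c "
from workcell import manip
print(manip.close_job())"
```

```text
the job is handed in; nothing more can be done
None
```

I handed in the job at about 33.5 s: both eggs stand upright in the front cups, the rack is pushed against its home stop, and the door measured flush and shut with the arm clear; no verdict was returned.

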